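# Snap a setting die into its chuck and tug-test it

## Task

Take the red-capped setting die out of the wooden rack and press it into the snap chuck of the green die stand until it clicks fully home. Then prove by feel that the catch holds: take up its free play, tug the die straight up with about 12 N, keep that pull steady for a full second, ease off and let go with the die still fully home. Do not overload the sprung chuck (more than 20 N of tug or 30 N of push), and leave the other two dies and the glass jar as they are.

Things in the scene. Friction and masses are not known exactly. Their poses are not given: they have to be found in the camera images.
- die: Red-capped steel setting die, loose, round, about 130 g. Origin at the tip of its shank, z up its axis. Going up: shank 0-26 mm (16 mm diameter, lead-in tapering to 9 mm over the lowest 5 mm, groove at 9-23 mm), brass flange 28 mm diameter at 26-31 mm, plain grip barrel 20 mm diameter at 31-70 mm, its top 14 mm red. It stands upright in a rack hole, flange on the rack's top.
- die_shoulder (a point): Underside of the die's flange, on its axis, 26 mm above the die's origin. Fully home, it lies on the chuck's mouth.
- die_blue: Bystander in the rack: a die of the same shape with a blue cap; leave it. Origin at the tip of its shank.
- die_black: Bystander in the rack: a die of the same shape with a black cap; leave it. Origin at the tip of its shank.
- rack: Fixed wooden die rack, 80 mm (x) by 180 mm (y) by 36 mm high, origin at the centre of its underside. Three holes 60 mm apart in a row along its y axis, 18 mm wide, each with one die; which die is in which hole varies.
- stand: Fixed green die stand, origin at the centre of its underside: base plate 130 mm square, column housing, and on it the aluminium snap chuck, 52 mm square, its round mouth facing up on the stand's z axis, 90 mm above the table. A white scale on its +x side reaches 74 mm above the table.
- chuck_mouth (a point): Centre of the mouth of the chuck's hole, in its top face, z up; moves with the chuck. Hole 17.5 mm wide, 29 mm deep, 3 mm chamfer. Two sprung rollers inside catch the die's groove: an unpressed die stands 9-22 mm proud; pushed with about 8-15 N it snaps past and slides on until the flange lands on the chuck. Once home it has 0.5-9 mm of free play upwards, unknown each time; the catch holds well over 20 N.
- chuck (a joint): Height of the sprung chuck in m: 0 at rest, positive when pulled up, negative when pushed down. It floats on a stiff spring of 16 N per mm both ways, so a 12 N tug raises it 0.75 mm; travel -4 to +4 mm.
- jar: Bystander: a loose glass jar with a white lid, 56 mm diameter, 65 mm high, standing between the rack and the stand and a little beyond. Origin at the centre of its underside.

How it is judged:
By the outcome, as a careful person would: the job done as asked, in the order asked, and still so for the second after the job is handed in, with the robot touching nothing.
It also fails if it takes over 72 s, if anything falls off the work surface, if the arm or the gripper's body presses on something with over 40 N, if the wrist force passes 120 N, or if a joint passes its speed limit or range.

## Robot

A 6-joint arm with a two-finger parallel gripper is mounted at the origin on the work surface. World frame = base frame: x ahead of the robot, y to its left, z up, the work surface at z = 0. Lengths are in m, angles in rad, forces in N, time in s.
With the tool pointing down it reaches from about 0.225 to 0.875 m from the base axis. Payload 3.4 kg.
Tool frame: the origin (TCP) lies at the very end of the fingers, on their centre line; the grasp point (between the pads) lies 19 mm behind it; z points along the fingers, y is the direction in which the jaws open and shut (so a half turn about z gives the same grasp; the last joint's range is limited). The gripper opens to 85 mm and grips with 20 to 120 N. Pads are 22 mm wide; open, the fingers measure 114 mm over their backs; the gripper's body (76 mm by 85 mm) begins 54 mm behind the grasp point. The pads swing forward as they close: fully open they stand 13 mm farther back than shut.
Start: joints at [1.164, 0.276, 1.505, -0, 1.361, -0.121], TCP at [0.162, 0.552, 0.231] pointing down, gripper open.
Joint ranges: [-2.89, 2.89], [-0.75, 2.08], [0.22, 2.7], [-1.18, 4.32], [0.11, 2.71], [-2.7, 2.7]. Speed limits (rad/s): [2.57, 2.57, 3.14, 3.14, 3.14, 3.14].

## Interface

Orientations are given as a unit quaternion [w, x, y, z].
In Python, from rig import manip gives the robot as it stands. The module is installed in compiled form; this text tells all that it offers.
- The arm moves only by the tool carry_out, never from a script. Its argument "moves" is one flat list of numbers, 5 for each row, row after row: the opening in per cent of the stroke, from 0 (shut) to 100 (fully open), then the shift along the world's x, y, z in cm, then the turn about the world's z in rad. A call has exactly 10 rows; each row shifts and turns the commanded pose from where the row before left it; what a row does not reach is not made up. A row lasts 1/10 s, in which the tool goes at most 50 mm and 8.59 degrees, less where a joint would pass 70% of its speed; a pose out of reach is approached as far as the arm can. A call is refused whole if a number of a shift passes 5 or a number of a turn 0.15, either way. A call with a gripper value outside its range is refused whole. The fingers move at their own pace and stop on an object; "squeeze" is the grip in N (left out, the last holds). Time passes only in rows, so rows that do not move let the fingers close, or fill a call up. It gives the time, the measured TCP pose, the force and the opening at its end, in the units of the state.
- manip.get_state(): the state, without advancing time (a new reading comes with each control period).
- manip.get_image(name): name is "scene" or "top" or "wrist"; returns the picture (400x640x3 uint8, red, green, blue); there is no depth.
- manip.camera_info(name): a dict with "fov_y" (degrees; the focal length in pixels is half the picture's height over the tangent of half this angle, whatever the lens; pixels are square), "cx", "cy" (the principal point, pixels), "rvec" (rotation vector, rad) and "tvec" (3), from world to camera coordinates, as OpenCV has them; the wrist camera has in their place "hand_eye" (4x4, takes a point from camera to tool coordinates, whose origin is the TCP and whose axes are the flange's). Camera axes: x right, y down, z forward; pixel columns grow to the right and rows downward; lengths in m; the calibration is good to about 2 mm. A picture is of the moment at which its call begins: read the wrist's pose just before it. camera_info takes no time and is no camera call.
- manip.sign_off(): hands the job in, once; it reports no verdict.
The state is a dict: "clock": time; "qpos": joint angles; "qd": joint speeds; "effort": joint torques, N m; "position": TCP position; "ee_rot": TCP orientation; "contact_force": force on the tool from outside, world axes, zero at the start; "moment": the same for the moment, N m; "width": finger opening in m.
Only numpy, scipy, OpenCV 4.12 (cv2) and the standard library are available. Lean on these libraries where they do the work, as an engineer would, in place of code of your own. Each camera call takes 0.05 s, during which the arm holds its last target. There are 200 camera calls.

## Working session

There is one attempt and no reset: what is moved stays moved. The work goes in short steps, Python scripts to look and compute and a tool call to move; the robot and the scene stay as the last step left them, time stands still between calls to the robot, and variables do not carry over. Pictures are saved under pics/ and viewed, about 8 in all and at most 12, crops included, and the job is handed in when it is done.

Besides the shell and the picture viewer there is one more tool, called after "Request:" as name(argument=value, ...), one argument or row to a line, values as JSON. carry_out: Moves the arm, as the interface text tells. Its arguments: {"type":"object","properties":{"moves":{"type":"array","items":{"type":"number"}},"squeeze":{"type":"number"}},"required":["moves"]}

```bash
mkdir -p pics
cat > h.py <<'E'
import numpy as np, cv2
from rig import manip
def K(i): 
    f=200/np.tan(np.radians(i['fov_y'])/2); return np.array([[f,0,i['cx']],[0,f,i['cy']],[0,0,1]])
def cam(name,st=None):
    i=manip.camera_info(name)
    if name=='wrist':
        w,x,y,z=st['ee_rot']; from scipy.spatial.transform import Rotation as R
        T=np.eye(4);T[:3,:3]=R.from_quat([x,y,z,w]).as_matrix();T[:3,3]=st['position']
        M=T@np.array(i['hand_eye']); return K(i),M[:3,:3],M[:3,3]
    Rm=cv2.Rodrigues(np.array(i['rvec'],float))[0]; return K(i),Rm.T,-Rm.T@np.array(i['tvec'],float).ravel()
def ray(c,u,v,z):
    k,R,o=c; d=R@np.linalg.solve(k,[u,v,1.]); return (o+d*(z-o[2])/d[2]).round(4)
def proj(c,p):
    k,R,o=c; q=k@(R.T@(np.array(p)-o)); return (q[:2]/q[2]).round(1)
def snap(name,fn):
    st=manip.get_state(); im=np.array(manip.get_image(name)); cv2.imwrite('pics/'+fn,im[:,:,::-1]); return im,cam(name,st),st
E
python3 - <<'E'
from h import *
for n in('scene','top','wrist'):
    im,c,st=snap(n,n+'0.png'); print(n,c[0][0,0],c[2].round(3)); print(manip.camera_info(n))
print(st)
a=cv2.imread('pics/scene0.png');b=cv2.imread('pics/top0.png')
cv2.imwrite('pics/both.png',cv2.resize(np.vstack([a,b]),(480,600)))
E
```

```text
scene 425.71325787318654 [ 1.224 -0.28   0.516]
{'fov_y': 50.32825642467424, 'cx': 323.82849255054373, 'cy': 202.571327119916, 'rvec': array([ 1.87415621,  1.20080093, -0.63339205]), 'tvec': array([-0.26972055, -0.24859103,  1.30697253])}
top 517.3964466651452 [ 0.471 -0.01   1.245]
{'fov_y': 42.26809674285338, 'cx': 328.04686850289494, 'cy': 201.1769366490738, 'rvec': array([ 2.1756731 , -2.1767772 ,  0.09502063]), 'tvec': array([-0.00870899,  0.57854448,  1.19876318])}
wrist 344.1285711475909 [0.095 0.571 0.373]
{'fov_y': 60.32843525203381, 'cx': 320.7555205122097, 'cy': 202.91595508231785, 'hand_eye': array([[ 4.04782135e-04, -9.61071929e-01, -2.76297996e-01,
         7.02096727e-02],
       [ 9.99999294e-01,  6.97632823e-04, -9.61619259e-04,
        -9.40374024e-05],
       [ 1.11693983e-03, -2.76297412e-01,  9.61071534e-01,
        -1.42120950e-01],
       [ 0.00000000e+00,  0.00000000e+00,  0.00000000e+00,
         1.00000000e+00]])}
{'clock': 0.1, 'qpos': array([ 1.16398166e+00,  2.76547907e-01,  1.50601724e+00,  3.30682524e-05,
        1.36070161e+00, -1.21030195e-01]), 'qd': array([-9.61857611e-04, -1.22464271e-03, -4.70197124e-03,  8.45108526e-05,
       -3.19076026e-04, -1.36217603e-04]), 'effort': array([ 1.35675160e-03, -4.17699695e+01, -2.46407640e+01, -3.62599610e-05,
        5.88985509e-03,  5.69279834e-06]), 'position': array([0.16192013, 0.55123748, 0.23051273]), 'ee_rot': array([-2.33968037e-04,  1.42409843e-01,  9.89807423e-01, -8.03847517e-04]), 'contact_force': array([ 0.58826759,  0.02157387, -0.04100475]), 'moment': array([ 0.01550053, -0.04946175, -0.00785058]), 'width': 0.08510838180578395}
```

View pics/top0.png

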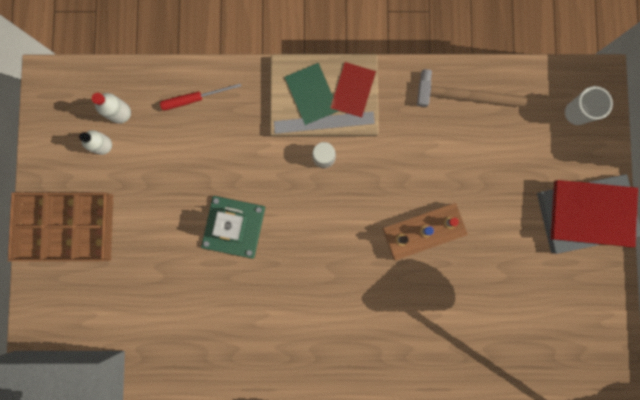

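View pics/scene0.png

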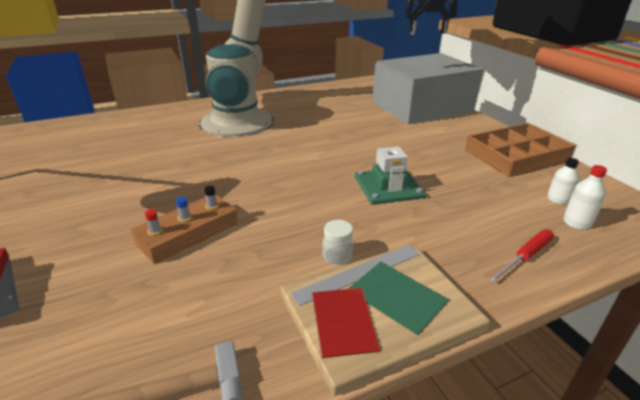

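The top view shows the rack with black (403,240), blue (428,231) and red (452,222) caps, the stand with its chuck at about (228,226), and the jar at (323,155). The scene view agrees: red (152,218), chuck (391,158).

Run:
```python
from h import *
t=cam('top');s=cam('scene')
A=cv2.imread('pics/top0.png');hsv=cv2.cvtColor(A,cv2.COLOR_BGR2HSV).astype(int)
def cen(m,x0,x1,y0,y1):
    y,x=np.nonzero(m[y0:y1,x0:x1]); return x.mean()+x0,y.mean()+y0,len(x)
H,S,V=hsv[...,0],hsv[...,1],hsv[...,2]
red=((H<6)|(H>172))&(S>150)&(V>80); blue=(H>105)&(H<130)&(S>120); white=(S<70)&(V>120)
for n,m,b,z in(('red',red,(440,465,210,235),.08),('blue',blue,(415,440,218,242),.08),('chuck',white,(212,246,208,244),.09),('jar',white,(310,340,140,172),.065)):
    u,v,k=cen(m,*b);p=ray(t,u,v,z);print(n,round(u,1),round(v,1),k,p,'scene',proj(s,p))
print('black',ray(t,403,240,.08))
for u,v in((216,200),(260,209),(249,254),(206,245)):print(ray(t,u,v,.01))
cv2.imwrite('pics/c.png',np.hstack([cv2.resize(A[190:270,190:270],(400,400),interpolation=2),cv2.resize(A[190:270,380:460],(400,400),interpolation=2)]))
```

```text
red 453.7 221.5 54 [ 0.5276 -0.292   0.08  ] scene [150.2 211.5]
blue 428.5 230.4 31 [ 0.5076 -0.2348  0.08  ] scene [181.1 198.8]
chuck 228.1 224.3 672 [0.521 0.214 0.09 ] scene [389.6 152.9]
jar 324.2 153.6 452 [ 6.852e-01 -2.000e-04  6.500e-02] scene [335.4 226.2]
black [ 0.4861 -0.1773  0.08  ]
[0.5829 0.2596 0.01  ]
[0.5612 0.1538 0.01  ]
[0.4541 0.1788 0.01  ]
[0.4754 0.2813 0.01  ]
```

View pics/c.png

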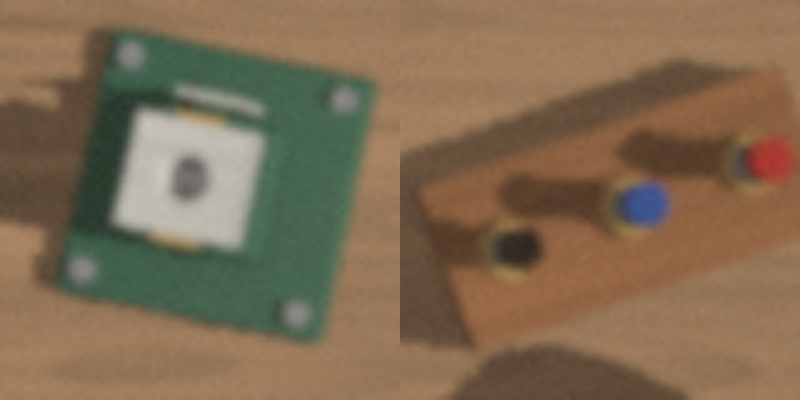

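Request:
carry_out(
  moves=[55, 1.66, -3.83, 0, -0.043, 55, 1.66, -3.83, 0, -0.043, 55, 1.66, -3.83, 0, -0.043, 55, 1.66, -3.83, 0, -0.043, 55, 1.66, -3.83, 0, -0.043, 55, 1.66, -3.83, 0, -0.043, 55, 1.66, -3.83, 0, -0.043, 55, 1.66, -3.83, 0, -0.043, 55, 1.66, -3.83, 0, -0.043, 55, 1.66, -3.83, 0, -0.043],
)

```text
clock: 1.15
position: [0.3283, 0.1671, 0.2314]
ee_rot: [0.0, 0.351, 0.936, 0.0]
contact_force: [1.0, 0.5, 0.1]
width: 0.0471
```

Request:
carry_out(
  moves=[55, 1.66, -3.83, 0, -0.043, 55, 1.66, -3.83, 0, -0.043, 55, 1.66, -3.83, 0, -0.043, 55, 1.66, -3.83, 0, -0.043, 55, 1.66, -3.83, 0, -0.043, 55, 1.66, -3.83, 0, -0.043, 55, 1.66, -3.83, 0, -0.043, 55, 1.66, -3.83, 0, -0.043, 55, 1.66, -3.83, 0, -0.043, 55, 1.66, -3.83, 0, -0.043],
)

```text
clock: 2.15
position: [0.4944, -0.2159, 0.231]
ee_rot: [-0.0, 0.543, 0.84, 0.0]
contact_force: [0.5, 0.8, 0.9]
width: 0.0474
```

Request:
carry_out(
  moves=[55, 1.66, -3.83, 0, -0.043, 55, 1.66, -3.83, 0, -0.043, 55, 0, 0, -1.5, 0, 55, 0, 0, -1.5, 0, 55, 0, 0, 0, 0, 55, 0, 0, 0, 0, 55, 0, 0, 0, 0, 55, 0, 0, 0, 0, 55, 0, 0, 0, 0, 55, 0, 0, 0, 0],
)

```text
clock: 3.15
position: [0.5275, -0.2908, 0.2019]
ee_rot: [0.0, 0.578, 0.816, 0.0]
contact_force: [0.1, 0.1, 0.3]
width: 0.0473
```

Run:
```python
from h import *
im,c,st=snap('wrist','w1.png')
for k in('clock','position','ee_rot','qpos','contact_force','width'):print(k,np.round(st[k],4))
print(proj(c,[.527,-.292,.08]))
```

```text
clock 3.15
position [ 0.5275 -0.2908  0.2019]
ee_rot [5.000e-04 5.776e-01 8.163e-01 0.000e+00]
qpos [-0.6194  0.3334  1.4944  0.      1.3128 -0.9587]
contact_force [0.1267 0.079  0.2848]
width 0.0473
[319.9 196.6]
```

View pics/w1.png

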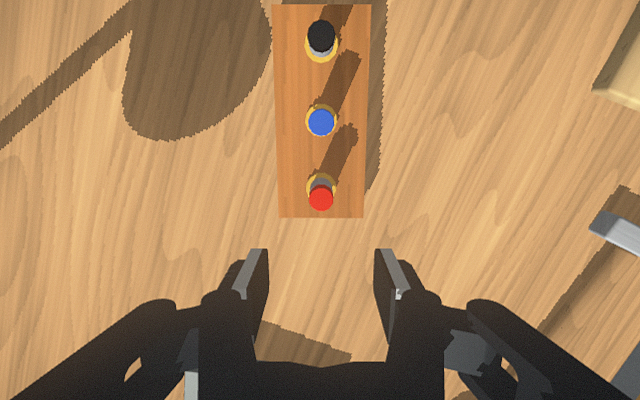

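The wrist view shows the red cap at (321,199), with the row lined up vertically and the jaws (260 and 380) across it.

Run:
```python
from h import *
A=cv2.imread('pics/w1.png');h=cv2.cvtColor(A,cv2.COLOR_BGR2HSV).astype(int)
m=((h[...,0]<5)|(h[...,0]>172))&(h[...,1]>180)&(h[...,2]>180)
m[:170]=0;m[230:]=0
n,l,s,ce=cv2.connectedComponentsWithStats(m.astype(np.uint8)); print(s[1:],ce[1:])
c=cam('wrist',manip.get_state()); k=1+np.argmax(s[1:,4]); 
x,y,w,hh,a=s[k]
print(ray(c,*ce[k],.08), ray(c,x+w/2-.5,y+hh/2-.5,.08), manip.get_state()['position'])
```

```text
[[309 188  24  23 425]] [[320.74117647 198.99529412]]
[ 0.5282 -0.2936  0.08  ] [ 0.528  -0.2937  0.08  ] [ 0.52743208 -0.29082971  0.2017534 ]
```

Request:
carry_out(
  moves=[55, 0.05, -0.28, -2, 0, 55, 0, 0, -2.5, 0, 55, 0, 0, -2.5, 0, 55, 0, 0, -2.5, 0, 55, 0, 0, -2, 0, 55, 0, 0, -2, 0, 55, 0, 0, -1, 0, 55, 0, 0, -1, 0, 55, 0, 0, -0.1, 0, 55, 0, 0, 0, 0],
  squeeze=70,
)

```text
clock: 4.2
position: [0.5281, -0.2939, 0.0457]
ee_rot: [0.0, 0.578, 0.816, 0.0]
contact_force: [0.4, -0.5, 0.4]
width: 0.0468
```

Request:
carry_out(
  moves=[0, 0, 0, 0, 0, 0, 0, 0, 0, 0, 0, 0, 0, 0, 0, 0, 0, 0, 0, 0, 0, 0, 0, 0, 0, 0, 0, 0, 0, 0, 0, 0, 0, 0, 0, 0, 0, 0, 0, 0, 0, 0, 0, 0, 0, 0, 0, 0, 0, 0],
)

```text
clock: 5.2
position: [0.5284, -0.2941, 0.0464]
ee_rot: [0.001, 0.578, 0.816, 0.0]
contact_force: [0.3, 1.1, 6.0]
width: 0.0182
```

Request:
carry_out(
  moves=[0, 0, 0, 0.3, 0, 0, 0, 0, 0.5, 0, 0, 0, 0, 1, 0, 0, 0, 0, 1.5, 0, 0, 0, 0, 2, 0, 0, 0, 0, 2.5, 0, 0, 0, 0, 2.5, 0, 0, 0, 0, 2.5, 0, 0, 0, 0, 1.5, 0, 0, 0, 0, 0, 0],
)

```text
clock: 6.2
position: [0.5288, -0.2944, 0.1914]
ee_rot: [0.003, 0.578, 0.816, -0.0]
contact_force: [0.2, 0.1, -1.2]
width: 0.0184
```

Run:
```python
from h import *
im,c,st=snap('wrist','w2.png');print(st['position'],st['contact_force'],st['width'])
```

```text
[ 0.52880301 -0.29437741  0.19136705] [ 0.19848865  0.07727928 -1.24575319] 0.018398115240529582
```

View pics/w2.png

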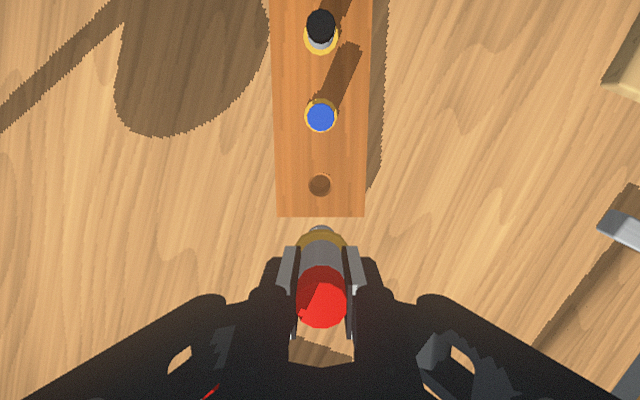

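The die is held upright and clear of its hole (hole now at (320,185)). I'll move above the chuck next.

Request:
carry_out(
  moves=[0, -0.05, 2, 0, 0, 0, -0.05, 3, 0, 0, 0, -0.05, 3.5, 0, 0, 0, -0.1, 4, 0, 0, 0, -0.1, 4, 0, 0, 0, -0.1, 4, 0, 0, 0, -0.1, 4, 0, 0, 0, -0.1, 4, 0, 0, 0, -0.1, 4, 0, 0, 0, -0.1, 4, 0, 0],
)

```text
clock: 7.25
position: [0.5171, 0.0737, 0.1869]
ee_rot: [-0.002, 0.578, 0.816, -0.001]
contact_force: [0.4, -0.7, -1.9]
width: 0.0183
```

Request:
carry_out(
  moves=[0, -0.1, 4, 0, 0, 0, -0.05, 3.5, 0, 0, 0, 0, 3, 0, 0, 0, 0, 2.5, 0, 0, 0, 0, 1.4, 0, 0, 0, 0, 0, 0, 0, 0, 0, 0, 0, 0, 0, 0, 0, 0, 0, 0, 0, 0, 0, 0, 0, 0, 0, 0, 0],
)

```text
clock: 8.25
position: [0.5179, 0.2144, 0.1884]
ee_rot: [0.0, 0.578, 0.816, -0.0]
contact_force: [-0.1, 0.3, -2.1]
width: 0.0184
```

Run:
```python
from h import *
im,c,st=snap('wrist','w3.png');print(st['position'],st['ee_rot'],st['contact_force'],st['width'])
p=st['position']
print('mouth',proj(c,[.519,.2146,.09]),[proj(c,p+[0,0,d]) for d in(-.0364,-.0104,.0336)])
```

```text
[0.5179404  0.21437862 0.18841676] [ 8.68770089e-05  5.78257054e-01  8.15854626e-01 -1.73711801e-05] [-0.12494581  0.33226949 -2.07571846] 0.018401277769850573
mouth [322.6 204. ] [array([321.1, 235.1]), array([321. , 254.9]), array([321. , 306.7])]
```

View pics/w3.png

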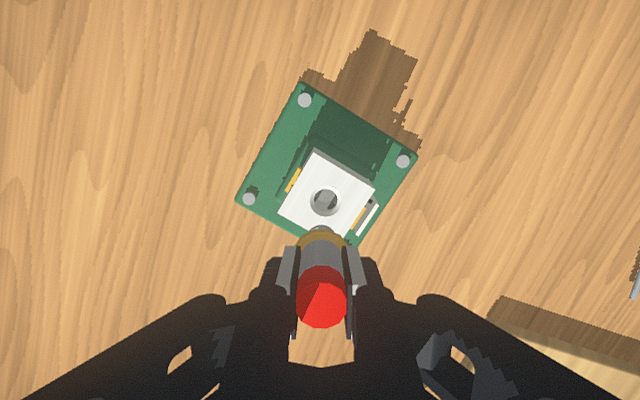

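The mouth is at about (325,201) and the die hangs on the centre line at column 321. I'll measure the remaining offset.

Run:
```python
from h import *
A=cv2.imread('pics/w3.png');g=cv2.cvtColor(A,cv2.COLOR_BGR2GRAY);h=cv2.cvtColor(A,cv2.COLOR_BGR2HSV).astype(int)
st=manip.get_state();c=cam('wrist',st);p=st['position']
m=np.zeros_like(g);m[182:218,305:345]=(g[182:218,305:345]<200)
n,l,s,ce=cv2.connectedComponentsWithStats(m)
for k in range(1,n):
    if s[k,4]>200:
        ct=cv2.findContours((l==k).astype(np.uint8),0,1)[0][0];hu=cv2.convexHull(ct);e=cv2.fitEllipse(hu);print(s[k],e, 'mouth',ray(c,*e[0],.09))
# chuck outline
w=((h[...,1]<40)&(g>200)).astype(np.uint8);w[:140]=0;w[245:]=0
n,l,s,ce=cv2.connectedComponentsWithStats(w);k=1+np.argmax(s[1:,4]);ct=max(cv2.findContours((l==k).astype(np.uint8),0,1)[0],key=cv2.contourArea)
b=cv2.minAreaRect(ct);print('chuck',b,ray(c,*b[0],.09))
r=(((h[...,0]<5)|(h[...,0]>172))&(h[...,1]>150)).astype(np.uint8);r[:255]=0;r[340:]=0;print('red',cv2.boundingRect(r))
t=np.linspace(0,6.3,60)
for d,R in((.0336,.01),(.0196,.01),(-.0054,.014),(-.0364,.0045)):
    q=np.array([proj(c,p+[R*np.cos(a),R*np.sin(a),d]) for a in t]);print(d,q.min(0),q.max(0))
cv2.imwrite('pics/w3c.png',cv2.resize(A[180:340,260:380],None,fx=4,fy=3.7,interpolation=2))
```

```text
[310 189  28  28 587] ((324.2373962402344, 202.5200653076172), (26.827232360839844, 28.875024795532227), 110.95892333984375) mouth [0.5198 0.2162 0.09  ]
chuck ((325.6097106933594, 200.66102600097656), (72.20024108886719, 70.6502456665039), 31.108810424804688) [0.5203 0.2179 0.09  ]
red (296, 266, 51, 62)
0.0336 [293.2 281.7] [348.8 330.5]
0.0196 [296.  263.9] [346.1 308.7]
-0.0054 [291.2 231.4] [350.9 286.2]
-0.0364 [313.  227.5] [329.2 242.7]
```

View pics/w3c.png

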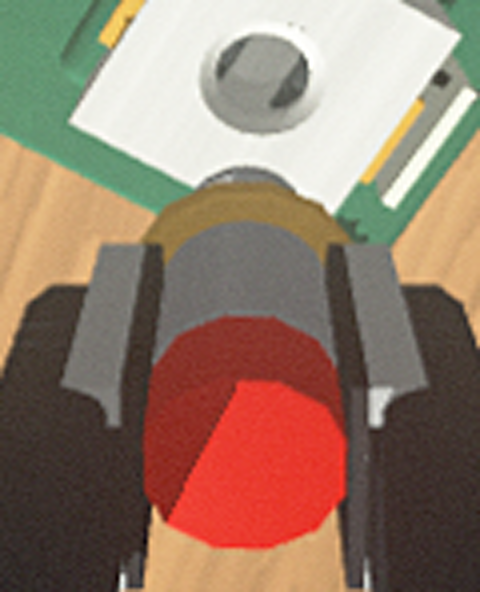

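Request:
carry_out(
  moves=[0, 0.23, 0.33, 0, 0, 0, 0, 0, -0.5, 0, 0, 0, 0, -1, 0, 0, 0, 0, -1.5, 0, 0, 0, 0, -1.5, 0, 0, 0, 0, -1, 0, 0, 0, 0, -0.5, 0, 0, 0, 0, 0, 0, 0, 0, 0, 0, 0, 0, 0, 0, 0, 0],
)

```text
clock: 9.3
position: [0.5207, 0.2188, 0.129]
ee_rot: [0.001, 0.578, 0.816, 0.001]
contact_force: [-0.4, -0.1, -1.0]
width: 0.0183
```

Run:
```python
from h import *
im,c,st=snap('wrist','w4.png');a=im[:,:,::-1][130:290,220:420];im2,c2,_=snap('scene','s4.png');u,v=proj(c2,st['position']).astype(int);b=im2[:,:,::-1][v-40:v+40,u-50:u+50]
print(st['position'],st['contact_force'],st['moment'])
cv2.imwrite('pics/c4.png',np.hstack([cv2.resize(a,(400,320)),cv2.resize(b,(400,320),interpolation=2)]))
```

```text
[0.52067568 0.21877689 0.12904097] [-0.40230658 -0.14899442 -0.97668592] [ 0.03902664 -0.01520038 -0.02063288]
```

View pics/c4.png

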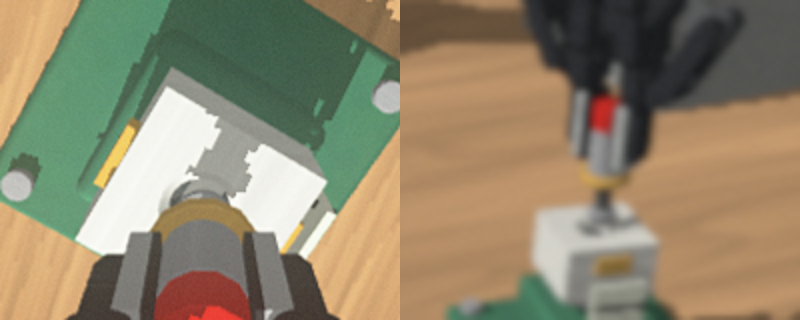

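Run:
```python
from h import *
st=manip.get_state();c=cam('wrist',st);A=cv2.imread('pics/w4.png');t=np.linspace(0,6.3,90)
print(proj(c,[.5203,.2179,.09]),proj(c,st['position']-[0,0,.0364]))
cv2.imwrite('pics/c5.png',cv2.resize(A[200:250,280:360],(800,500),interpolation=2))
```

```text
[320.1 234.6] [321.  235.1]
```

View pics/c5.png

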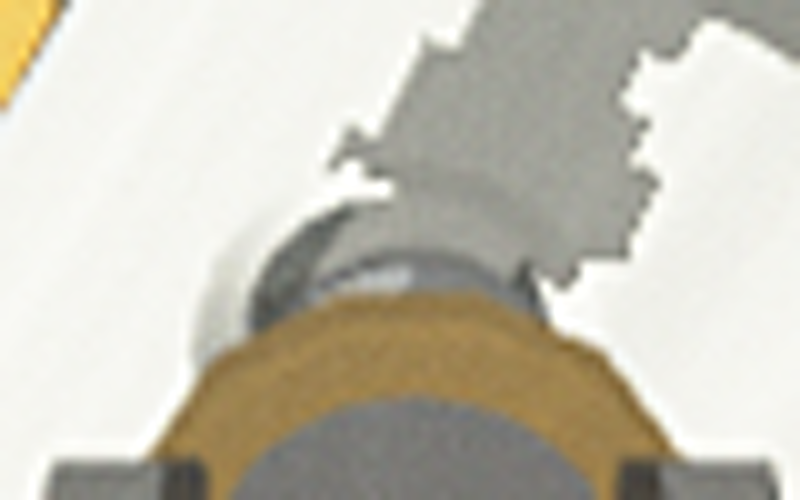

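Request:
carry_out(
  moves=[0, -0.08, -0.07, 0, 0, 0, 0, 0, -0.2, 0, 0, 0, 0, -0.2, 0, 0, 0, 0, -0.2, 0, 0, 0, 0, -0.2, 0, 0, 0, 0, -0.1, 0, 0, 0, 0, -0.1, 0, 0, 0, 0, 0, 0, 0, 0, 0, 0, 0, 0, 0, 0, 0, 0],
)

```text
clock: 10.4
position: [0.5195, 0.2179, 0.1184]
ee_rot: [0.0, 0.578, 0.816, 0.0]
contact_force: [1.7, -1.2, -2.2]
width: 0.0182
```

Request:
carry_out(
  moves=[0, 0, 0, -0.1, 0, 0, 0, 0, -0.1, 0, 0, 0, 0, -0.1, 0, 0, 0, 0, -0.1, 0, 0, 0, 0, -0.1, 0, 0, 0, 0, -0.1, 0, 0, 0, 0, 0, 0, 0, 0, 0, 0, 0, 0, 0, 0, 0, 0, 0, 0, 0, 0, 0],
)

```text
clock: 11.4
position: [0.5201, 0.2182, 0.1132]
ee_rot: [0.001, 0.578, 0.816, 0.001]
contact_force: [1.5, -0.9, 5.8]
width: 0.0187
```

Request:
carry_out(
  moves=[0, 0, 0, -0.05, 0, 0, 0, 0, -0.05, 0, 0, 0, 0, -0.05, 0, 0, 0, 0, -0.05, 0, 0, 0, 0, -0.05, 0, 0, 0, 0, -0.05, 0, 0, 0, 0, 0, 0, 0, 0, 0, 0, 0, 0, 0, 0, 0, 0, 0, 0, 0, 0, 0],
)

```text
clock: 12.4
position: [0.5194, 0.2178, 0.109]
ee_rot: [0.0, 0.578, 0.816, -0.0]
contact_force: [3.9, -0.8, -3.6]
width: 0.018
```

Request:
carry_out(
  moves=[0, 0, 0, -0.1, 0, 0, 0, 0, -0.1, 0, 0, 0, 0, -0.1, 0, 0, 0, 0, -0.1, 0, 0, 0, 0, -0.1, 0, 0, 0, 0, -0.1, 0, 0, 0, 0, -0.05, 0, 0, 0, 0, 0, 0, 0, 0, 0, 0, 0, 0, 0, 0, 0, 0],
)

```text
clock: 13.4
position: [0.5194, 0.2179, 0.1029]
ee_rot: [0.0, 0.578, 0.816, 0.0]
contact_force: [3.7, -1.7, -1.2]
width: 0.0184
```

Request:
carry_out(
  moves=[0, 0.03, -0.01, -0.05, 0, 0, 0, 0, -0.05, 0, 0, 0, 0, -0.05, 0, 0, 0, 0, -0.05, 0, 0, 0, 0, -0.03, 0, 0, 0, 0, -0.02, 0, 0, 0, 0, 0, 0, 0, 0, 0, 0, 0, 0, 0, 0, 0, 0, 0, 0, 0, 0, 0],
)

```text
clock: 14.4
position: [0.5195, 0.2178, 0.1004]
ee_rot: [-0.0, 0.578, 0.816, -0.0]
contact_force: [2.5, -1.2, 0.4]
width: 0.0183
```

Request:
carry_out(
  moves=[0, 0.02, -0.01, -0.05, 0, 0, 0, 0, -0.03, 0, 0, 0, 0, -0.03, 0, 0, 0, 0, -0.03, 0, 0, 0, 0, 0, 0, 0, 0, 0, 0, 0, 0, 0, 0, 0, 0, 0, 0, 0, 0, 0, 0, 0, 0, 0, 0, 0, 0, 0, 0, 0],
)

```text
clock: 15.4
position: [0.5196, 0.2178, 0.0999]
ee_rot: [-0.0, 0.578, 0.816, 0.0]
contact_force: [-0.3, -1.1, 7.3]
width: 0.0187
```

Request:
carry_out(
  moves=[0, 0, 0, -0.03, 0, 0, 0, 0, -0.03, 0, 0, 0, 0, 0, 0, 0, 0, 0, 0, 0, 0, 0, 0, 0, 0, 0, 0, 0, 0, 0, 0, 0, 0, 0, 0, 0, 0, 0, 0, 0, 0, 0, 0, 0, 0, 0, 0, 0, 0, 0],
)

```text
clock: 16.4
position: [0.5196, 0.2178, 0.0997]
ee_rot: [0.0, 0.578, 0.816, 0.0]
contact_force: [-0.2, -1.4, 9.4]
width: 0.0182
```

Run:
```python
from h import *
im2,c2,st=snap('scene','s6.png');u,v=proj(c2,st['position']).astype(int)
cv2.imwrite('pics/c6.png',cv2.resize(im2[v-35:v+40,u-50:u+50,::-1],(600,450),interpolation=2));print(st['position'],st['contact_force'],st['moment'])
```

```text
[0.51962035 0.21780267 0.09968523] [-0.19298569 -1.40643346  9.3881144 ] [-0.29115675  0.14283577 -0.02618153]
```

View pics/c6.png

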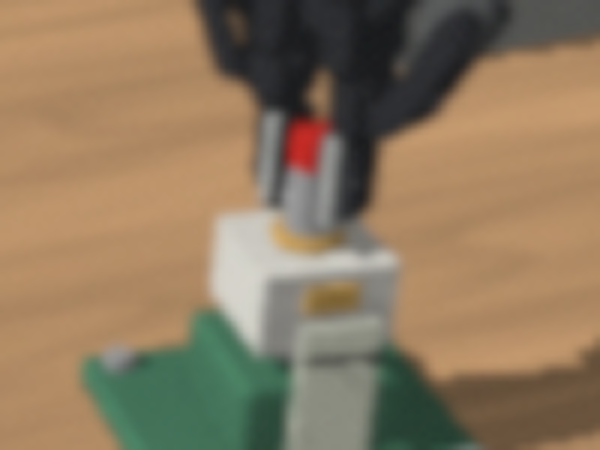

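The flange is seated flat on the chuck. The command stiffness is about 3.5 N/mm, and the force baseline with the die in hand is about -1.4 N. Next I'll relax the push and take up the play.

Request:
carry_out(
  moves=[0, 0, 0, 0.05, 0, 0, 0, 0, 0.05, 0, 0, 0, 0, 0.05, 0, 0, 0, 0, 0.05, 0, 0, 0, 0, 0.05, 0, 0, 0, 0, 0.05, 0, 0, 0, 0, 0, 0, 0, 0, 0, 0, 0, 0, 0, 0, 0, 0, 0, 0, 0, 0, 0],
)

```text
clock: 17.45
position: [0.5196, 0.2177, 0.1011]
ee_rot: [-0.0, 0.578, 0.816, -0.0]
contact_force: [1.2, -0.3, -2.0]
width: 0.0183
```

Request:
carry_out(
  moves=[0, 0, 0, 0.04, 0, 0, 0, 0, 0.04, 0, 0, 0, 0, 0.04, 0, 0, 0, 0, 0.04, 0, 0, 0, 0, 0.04, 0, 0, 0, 0, 0, 0, 0, 0, 0, 0, 0, 0, 0, 0, 0, 0, 0, 0, 0, 0, 0, 0, 0, 0, 0, 0],
)

```text
clock: 18.45
position: [0.5197, 0.2177, 0.1033]
ee_rot: [-0.0, 0.578, 0.816, -0.0]
contact_force: [0.6, 0.1, -1.5]
width: 0.0183
```

Request:
carry_out(
  moves=[0, 0, 0, 0.04, 0, 0, 0, 0, 0.04, 0, 0, 0, 0, 0.04, 0, 0, 0, 0, 0.04, 0, 0, 0, 0, 0.04, 0, 0, 0, 0, 0, 0, 0, 0, 0, 0, 0, 0, 0, 0, 0, 0, 0, 0, 0, 0, 0, 0, 0, 0, 0, 0],
)

```text
clock: 19.45
position: [0.5198, 0.2177, 0.1053]
ee_rot: [0.0, 0.578, 0.816, 0.0]
contact_force: [1.0, -0.4, -1.6]
width: 0.0183
```

Request:
carry_out(
  moves=[0, 0, 0, 0.04, 0, 0, 0, 0, 0.04, 0, 0, 0, 0, 0.04, 0, 0, 0, 0, 0.04, 0, 0, 0, 0, 0.04, 0, 0, 0, 0, 0, 0, 0, 0, 0, 0, 0, 0, 0, 0, 0, 0, 0, 0, 0, 0, 0, 0, 0, 0, 0, 0],
)

```text
clock: 20.45
position: [0.5196, 0.2176, 0.1069]
ee_rot: [-0.0, 0.578, 0.816, -0.0]
contact_force: [3.2, 1.7, -12.1]
width: 0.0182
```

Request:
carry_out(
  moves=[0, 0, 0, 0.015, 0, 0, 0, 0, 0, 0, 0, 0, 0, 0, 0, 0, 0, 0, 0, 0, 0, 0, 0, 0, 0, 0, 0, 0, 0, 0, 0, 0, 0, 0, 0, 0, 0, 0, 0, 0, 0, 0, 0, 0, 0, 0, 0, 0, 0, 0],
)

```text
clock: 21.45
position: [0.5196, 0.2176, 0.1073]
ee_rot: [-0.0, 0.578, 0.816, -0.0]
contact_force: [2.9, 0.8, -16.2]
width: 0.0185
```

Run:
```python
from rig import manip
for i in range(6):
    s=manip.get_state();print(s['clock'],s['contact_force'].round(2),s['position'].round(5),s['width']);manip.get_image('top')
```

```text
21.45 [  2.85   0.84 -16.19] [0.5196  0.21764 0.10731] 0.01851936287834835
21.5 [  2.52   0.88 -16.47] [0.51963 0.21767 0.10734] 0.017877847470615486
21.55 [  1.82   0.75 -15.86] [0.51961 0.21764 0.10731] 0.01791922806587419
21.6 [  1.35   0.02 -15.91] [0.51963 0.21764 0.10733] 0.018156263754556187
21.65 [  0.8    0.07 -16.29] [0.51963 0.21766 0.10734] 0.01820909851909002
21.7 [  2.49   0.45 -16.2 ] [0.51962 0.21763 0.10735] 0.018150807856494963
```

Request:
carry_out(
  moves=[0, 0, 0, -0.02, 0, 0, 0, 0, 0, 0, 0, 0, 0, 0, 0, 0, 0, 0, 0, 0, 0, 0, 0, 0, 0, 0, 0, 0, 0, 0, 0, 0, 0, 0, 0, 0, 0, 0, 0, 0, 0, 0, 0, 0, 0, 0, 0, 0, 0, 0],
)

```text
clock: 22.75
position: [0.5197, 0.2177, 0.1072]
ee_rot: [-0.0, 0.578, 0.816, -0.0]
contact_force: [1.0, 0.3, -15.2]
width: 0.0178
```

Run:
```python
from rig import manip
for i in range(5):
    s=manip.get_state();print(s['clock'],s['contact_force'].round(2),s['position'].round(5));manip.get_image('top')
```

```text
22.75 [  1.04   0.28 -15.23] [0.51967 0.21766 0.10722]
22.8 [  1.95   0.81 -14.82] [0.51966 0.21766 0.10726]
22.85 [  0.64   0.13 -14.45] [0.51968 0.21765 0.10724]
22.9 [ 9.70e-01 -1.00e-02 -1.49e+01] [0.51967 0.21766 0.10724]
22.95 [  0.93  -0.53 -14.89] [0.51971 0.21764 0.10726]
```

Request:
carry_out(
  moves=[0, 0, 0, -0.02, 0, 0, 0, 0, 0, 0, 0, 0, 0, 0, 0, 0, 0, 0, 0, 0, 0, 0, 0, 0, 0, 0, 0, 0, 0, 0, 0, 0, 0, 0, 0, 0, 0, 0, 0, 0, 0, 0, 0, 0, 0, 0, 0, 0, 0, 0],
)

```text
clock: 24.0
position: [0.5198, 0.2177, 0.1071]
ee_rot: [0.0, 0.578, 0.816, -0.0]
contact_force: [-0.2, -0.5, -12.8]
width: 0.0182
```

Run:
```python
from rig import manip
for i in range(5):
    s=manip.get_state();print(s['clock'],s['contact_force'].round(2),s['position'].round(5));manip.get_image('top')
```

```text
24.0 [ -0.24  -0.51 -12.78] [0.51977 0.21768 0.10711]
24.05 [ -0.33  -0.57 -13.08] [0.5198  0.21768 0.10709]
24.1 [  0.25  -0.38 -13.65] [0.51976 0.21768 0.10708]
24.15 [  1.26  -0.12 -13.52] [0.51977 0.21769 0.10709]
24.2 [ -0.13  -0.13 -13.35] [0.51981 0.2177  0.10708]
```

Mean is about -13.3 N, so the tug is about 12 N net of the die's weight. I'll hold it for two more seconds.

Request:
carry_out(
  moves=[0, 0, 0, 0, 0, 0, 0, 0, 0, 0, 0, 0, 0, 0, 0, 0, 0, 0, 0, 0, 0, 0, 0, 0, 0, 0, 0, 0, 0, 0, 0, 0, 0, 0, 0, 0, 0, 0, 0, 0, 0, 0, 0, 0, 0, 0, 0, 0, 0, 0],
)

```text
clock: 25.25
position: [0.5198, 0.2177, 0.1071]
ee_rot: [0.0, 0.578, 0.816, 0.0]
contact_force: [-1.1, -1.1, -13.1]
width: 0.0179
```

Request:
carry_out(
  moves=[0, 0, 0, 0, 0, 0, 0, 0, 0, 0, 0, 0, 0, 0, 0, 0, 0, 0, 0, 0, 0, 0, 0, 0, 0, 0, 0, 0, 0, 0, 0, 0, 0, 0, 0, 0, 0, 0, 0, 0, 0, 0, 0, 0, 0, 0, 0, 0, 0, 0],
)

```text
clock: 26.25
position: [0.5198, 0.2177, 0.1071]
ee_rot: [0.0, 0.578, 0.816, 0.0]
contact_force: [-0.7, -0.4, -13.2]
width: 0.0184
```

Run:
```python
from rig import manip
for i in range(3):
    s=manip.get_state();print(s['clock'],s['contact_force'].round(2),s['position'].round(5));manip.get_image('top')
```

```text
26.25 [ -0.72  -0.39 -13.24] [0.5198  0.21769 0.10706]
26.3 [ -0.24  -0.62 -12.97] [0.51982 0.21769 0.10709]
26.35 [ -0.16   0.24 -13.4 ] [0.51982 0.21769 0.10707]
```

Request:
carry_out(
  moves=[0, 0, 0, -0.03, 0, 0, 0, 0, -0.03, 0, 0, 0, 0, -0.04, 0, 0, 0, 0, -0.08, 0, 0, 0, 0, -0.1, 0, 0, 0, 0, -0.1, 0, 0, 0, 0, -0.1, 0, 0, 0, 0, -0.1, 0, 0, 0, 0, -0.06, 0, 0, 0, 0, 0, 0],
)

```text
clock: 27.4
position: [0.5201, 0.2178, 0.1008]
ee_rot: [0.0, 0.578, 0.816, 0.0]
contact_force: [-0.5, -0.0, -1.7]
width: 0.0182
```

Request:
carry_out(
  moves=[0, 0, 0, -0.03, 0, 0, 0, 0, -0.03, 0, 0, 0, 0, 0, 0, 0, 0, 0, 0, 0, 0, 0, 0, 0, 0, 0, 0, 0, 0, 0, 0, 0, 0, 0, 0, 0, 0, 0, 0, 0, 0, 0, 0, 0, 0, 0, 0, 0, 0, 0],
)

```text
clock: 28.4
position: [0.52, 0.2178, 0.1002]
ee_rot: [0.0, 0.578, 0.816, 0.0]
contact_force: [1.0, 0.2, 2.5]
width: 0.0181
```

Request:
carry_out(
  moves=[0, 0, 0, -0.03, 0, 0, 0, 0, 0, 0, 0, 0, 0, 0, 0, 0, 0, 0, 0, 0, 0, 0, 0, 0, 0, 0, 0, 0, 0, 0, 0, 0, 0, 0, 0, 0, 0, 0, 0, 0, 0, 0, 0, 0, 0, 0, 0, 0, 0, 0],
  squeeze=20,
)

```text
clock: 29.4
position: [0.5201, 0.2178, 0.1]
ee_rot: [0.0, 0.578, 0.816, 0.0]
contact_force: [-0.4, 1.8, 5.6]
width: 0.0186
```

Request:
carry_out(
  moves=[26, 0, 0, 0, 0, 30, 0, 0, 0, 0, 36, 0, 0, 0, 0, 45, 0, 0, 0, 0, 55, 0, 0, 0, 0, 55, 0, 0, 0, 0, 55, 0, 0, 0, 0, 55, 0, 0, 0, 0, 55, 0, 0, 0, 0, 55, 0, 0, 0, 0],
)

```text
clock: 30.4
position: [0.5198, 0.2177, 0.0998]
ee_rot: [0.0, 0.578, 0.816, 0.0]
contact_force: [-0.2, 0.3, 0.7]
width: 0.0465
```

Request:
carry_out(
  moves=[55, 0, 0, 0.3, 0, 55, 0, 0, 0.5, 0, 55, 0, 0, 1, 0, 55, 0, 0, 1.5, 0, 55, 0, 0, 2, 0, 55, 0, 0, 2.5, 0, 55, 0, 0, 2, 0, 55, 0, 0, 1, 0, 55, 0, 0, 0, 0, 55, 0, 0, 0, 0],
)

```text
clock: 31.4
position: [0.5194, 0.2176, 0.2074]
ee_rot: [-0.0, 0.578, 0.816, -0.0]
contact_force: [-0.6, 0.2, 0.2]
width: 0.0469
```

Run:
```python
from h import *
im,c,st=snap('wrist','w7.png')
im2,c2,_=snap('scene','s7.png');u,v=proj(c2,[.52,.218,.1]).astype(int)
print(st['clock'],st['position'],st['contact_force'])
b=im2[v-35:v+40,u-50:u+50,::-1]
cv2.imwrite('pics/c7.png',np.hstack([im[130:280,240:400,::-1].repeat(2,0).repeat(2,1)[:300],cv2.resize(b,(400,300),interpolation=2)]))
# triangulate cap top height: wrist vs scene red blobs
for A,nm,cc in((im,'wrist',c),(im2,'scene',c2)):
    h=cv2.cvtColor(A[:,:,::-1].copy(),cv2.COLOR_BGR2HSV).astype(int);m=(((h[...,0]<6)|(h[...,0]>172))&(h[...,1]>150)).astype(np.uint8)
    q=proj(cc,[.52,.218,.134]);n,l,s,ce=cv2.connectedComponentsWithStats(m);k=1+np.argmin(np.hypot(*(ce[1:]-q).T));print(nm,q,s[k],ce[k])
t=np.linspace(0,6.3,60)
for z in(.12,.134,.136,.141):
    q=np.array([proj(c2,[.52+.01*np.cos(a),.218+.01*np.sin(a),z]) for a in t]);print(z,q.min(0),q.max(0))
```

```text
31.4 [0.51939083 0.21758306 0.20739095] [-0.6077687   0.15320102  0.20601087]
wrist [322.2 214.2] [308 196  29  32 695] [322.04604317 212.05611511]
scene [392.9 134.1] [390 133   8   8  57] [393.31578947 136.42105263]
0.12 [387.6 138.1] [396.9 142. ]
0.134 [388.2 132.2] [397.6 136. ]
0.136 [388.3 131.3] [397.7 135.2]
0.141 [388.5 129.2] [397.9 133. ]
```

View pics/c7.png

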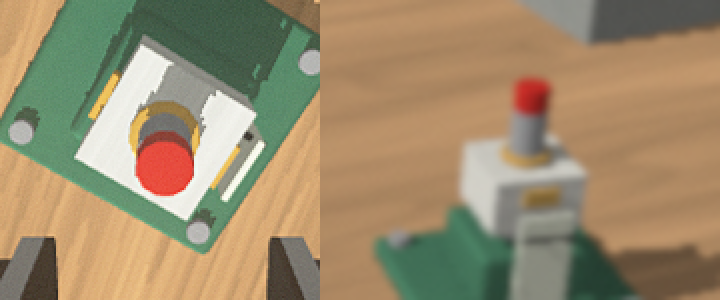

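The scene crop shows the flange on the chuck. The red cap spans rows 133-141, against 132-142 predicted for fully home. The gripper is clear, so I'm handing in.

```bash
python3 -c "
from rig import manip
print(manip.sign_off())"
```

```text
the job is handed in; nothing more can be done
None
```

The red-capped die is home in the snap chuck, it held the tug test, and I handed the job in at about 31.5 s of robot time.

- **Pressing in:** The die snapped past the rollers at roughly 7 N, the last reading before the snap. I pressed it home with about 11 N, and the flange landed at the height expected for fully home.
- **Tug test:** It had about 6 mm of free play. I then held a pull of about 12 N, net of the die's weight, from 24.0 to 26.35 s. Readings at the wrist stayed between -12.8 and -13.7 N and the position did not drift.
- **Overshoot:** Before that steady hold, the pull rose to about 15 N for a second because the arm kept creeping up. I backed it down to 12 N. No reading reached the 20 N limit.
- **Letting go:** I eased off, pressed the die down with about 7 N and opened the gripper.
- **Last checks:** The last pictures show the flange on the chuck and the cap within about 1 pixel of its fully-home height. They can't show a gap of less than a millimetre.
- **Other items:** The arm never went near the other two dies or the jar after lifting the red die, but I didn't take a final picture of them.

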